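# Open the push-pin jar in its holder

## Robot

A 7-joint arm with a two-finger parallel gripper is mounted at the origin on a cart in front of the work surface, level with it; the furniture and walls round the work are solid. World frame = base frame: x ahead of the robot, y to its left, z up, the work surface at z = 0. Lengths are in m, angles in degrees, forces in N, time in s.
With the tool pointing down it reaches from about 0.425 to 0.875 m from the base axis. Payload 4.7 kg.
Tool frame: the origin (TCP) lies between the finger pads; the fingertips stand 22 mm ahead of it and the grasp point (between the pads) lies 3 mm ahead of it (env.tip_reach is the distance from the TCP to the fingertips, in m); z points along the fingers, y is the line along which they close (so a half turn about z gives the same grasp; the last joint's range is limited). The gripper opens to 87 mm and grips with 3 to 60 N. Pads are 19 mm wide; open, the fingers measure 117 mm over their backs; the gripper's body (75 mm by 190 mm) begins 51 mm behind the grasp point.
Start: joints at [-69.093, 18.392, -4.016, 83.108, 1.295, 78.541, -3.26], TCP at [0.223, 0.61, 0.245] pointing down, gripper open.
Joint ranges: [-163.93, 163.93], [-17.29, 119.83], [-79.2, 71.16], [3.27, 140.29], [-89.18, 269.18], [5.43, 117.66], [-154.24, 154.24]. Speed limits (degrees/s): [147.25, 147.25, 180, 180, 180, 180, 180].

## Interface

Orientations are given as [roll, pitch, yaw] about the fixed x, y, z axes, in that order (R = Rz(yaw) Ry(pitch) Rx(roll)).
In Python, from cell import env gives the robot as it stands.
- The arm moves only by the shell command python3 -m creep 'ROWS' [FORCE]. ROWS is JSON, one flat list of numbers, 7 for each row, row after row: the finger opening in mm, from 0 to 87, then the shift along the tool's x, y, z in units of 30 mm (1.0 is 30 mm), then the turn, a rotation vector about the tool's x, y, z in units of 6 degrees (1.0 is 6 degrees). A call has 1 to 12 rows; each row is the pose to reach, as a shift and turn from the pose commanded when the call began, along the tool's axes at that moment; what a row does not reach only later rows make up. A row lasts 1/10 s, in which the tool goes at most 50 mm and 8.59 degrees, less where a joint would pass 70% of its speed; a pose out of reach is approached as far as the arm can. A call with a gripper value outside its range is refused whole. The fingers move at their own pace and stop on an object; FORCE is the grip in N (left out, the last holds). Time passes only in rows, so rows that repeat a pose let the fingers close. It gives the time, the measured TCP pose, the force, the opening and the grip force at its end, in the units of the state.
- env.get_obs(): the state, without advancing time (a new reading comes with each control period).
- env.read_camera(name): name is "scene" or "top" or "wrist"; returns a dict with "color" (480x640x3 uint8, red, green, blue), "depth" (480x640 float32, m along the optical axis (not along the pixel's ray), 0 where there is no reading), "fovy" (degrees; the focal length in pixels is half the picture's height over the tangent of half this angle, whatever the lens; pixels are square), "cx", "cy" (the principal point, pixels), "D" ([k1, k2, p1, p2, k3] as OpenCV has them; the pictures are not rectified), "R" (3x3) and "t" (3): a world point X has camera coordinates R X + t. Camera axes: x right, y down, z forward; pixel columns grow to the right and rows downward; lengths in m; the calibration is good to about 2 mm. A picture is of the moment at which its call begins.
- env.sign_off(): hands the job in; it is judged then, once.
The state is a dict: "time_s": time; "qpos": joint angles; "joint_velocities": joint speeds; "effort": joint torques, N m; "tool_pos": TCP position; "tool_rot": TCP orientation; "force": force on the tool from outside, world axes, zero at the start; "wrist_torque": the same for the moment, N m; "grip_width": finger opening in m; "grasp_force": force on a finger pad.
Only numpy, scipy, OpenCV 4.12 (cv2) and the standard library are available. Lean on these libraries where they do the work, as an engineer would, in place of code of your own. Each camera call takes 0.05 s, during which the arm holds its last target. There are 200 camera calls.

## Task

Set the closed clear jar of push pins gently, without knocking it or pressing it hard (keep under 40 N), fully down into the grey square holder, which braces it. Then unscrew its tight orange lid anticlockwise, stopping once it comes free (about a fifth of a turn; do not turn it on to the end stop), and raise it straight up a few centimetres. Finish while still holding the lid level just above the open jar, with the jar standing in the holder, and leave the stapler, staple box and sticky notes where they are.

Things in the scene. Friction and masses are not known exactly. Their poses are not given: they have to be found in the camera images.
- jar: Clear square jar of push pins, 66 x 66 mm, 60 mm high to its flat shoulder, then a round neck (36 mm) with its rim 88 mm up; about 0.35 kg, loose, brittle (40 N against the holder is too much). Origin: centre of the underside; z up, x and y square to its sides (fits the holder in any quarter turn). It may be carried by its closed lid, with the fingertips above the shoulder.
- jar_rim (a point): Centre of the jar's neck rim, 88 mm above its underside. Lugs on the neck hold the lid: until turned free it rises only 2 mm and then takes the jar up with it. Once free it lifts straight off without more turning.
- lid: Round orange knurled lid, 52 mm across, 31 mm high, 0.05 kg, tight on the jar at the start. Origin: centre of its lower edge; z up. Closed, its lower edge is 73 mm and its top 104 mm above the jar's underside. Grip it across its sides, best on the upper 16 mm. Turning takes about 0.35 N m, more than the jar resists when it merely stands on the worktop.
- thread (a joint): White thread ring on the jar's neck, carried round by the lid. 0 = tight (start); grows as the lid turns anticlockwise seen from above, lagging it by up to 3 degrees of play. The lid is free to lift from 0.82 rad (47 degrees) on; the hard end stop is at 1.66 rad (95 degrees); best lift at about 1.2 rad (70 degrees). It stays where it is left.
- holder: Grey square jar holder fixed to the worktop: well 73 x 73 mm (3.5 mm of room each side of the jar), floor 6 mm above the worktop, straight walls to 28 mm, then a flared mouth to about 36 mm; 89 mm square outside, about 97 mm over the mouth, screw ears on +y and -y. Origin: centre of its underside; z up, x and y square to the well's sides.
- stapler: Black desk stapler, 36 x 141 x 49 mm, bystander. Origin: centre of its underside.
- staple_box: Small green card box, 42 x 68 x 19 mm, bystander. Origin: centre of its underside.
- sticky_notes: Yellow block of sticky notes, 50 x 50 x 24 mm, bystander. Origin: centre of its underside.

How it is judged (in metres and radians):
On the way, in this order (a step that is already met when the one before it is completed fails the run):
1. the jar stands fully down in the holder with its lid still tight (z of jar in the frame of holder below 0.0095 m and horizontal distance between jar and holder below 0.009 m and angle between jar's own z axis and vertical below 0.08 rad and value of joint thread below 0.2 rad and z of lid in the frame of jar below 0.078 m), for 0.1 s.
2. the lid is turned free while the jar stands in the holder (z of jar in the frame of holder below 0.0095 m and horizontal distance between jar and holder below 0.009 m and angle between jar's own z axis and vertical below 0.08 rad and value of joint thread above 0.75 rad and z of lid in the frame of jar below 0.085 m), for 0.05 s.
At the end, for the whole second after the job is handed in: Jar fully down in the holder (underside within 3.5 mm of the floor, 9 mm of centre, tilt under 0.08 rad), untouched by the robot; thread past 0.75 rad; lid held still, level within 0.2 rad, clear of the jar, its lower edge 8 to 80 mm above the rim, within 25 mm of straight above (z of jar in the frame of holder below 0.0095 m and horizontal distance between jar and holder below 0.009 m and angle between jar's own z axis and vertical below 0.08 rad and value of joint thread above 0.75 rad and z of lid in the frame of jar between 0.096 and 0.168 m and horizontal distance between lid and jar_rim below 0.025 m and angle between lid's own z axis and vertical below 0.2 rad and contact force between the fingers and lid above 2 N and contact force between lid and jar below 0.3 N and contact force between lid and holder below 0.3 N and contact force between each of the arm, the fingers and jar below 0.5 N and linear speed of lid below 0.02 m/s); the arm keeps its last pose, push and grip.
It fails at once if the jar is knocked or pressed against the holder with more than 40 N (contact force between jar and holder above 40 N).
It fails at once if the lid is turned on to the end stop (value of joint thread above 1.6 rad).
It fails at once if the jar is tipped over (angle between jar's own z axis and vertical above 0.5 rad).
It fails at once if the stapler, staple box or sticky notes are moved by more than 15 mm (distance of any of stapler, staple_box, sticky_notes from where it was at the start of the episode above 0.015 m).
It also fails if it takes over 46 s, if anything falls off the work surface, if the arm or the gripper's body presses on something with over 40 N, if the wrist force passes 120 N, or if a joint passes its speed limit or range.

## Working session

There is one attempt and no reset: what is moved stays moved. The work goes in short steps, Python scripts to look and compute and a shell command to move; the robot and the scene stay as the last step left them, time stands still between calls to the robot, and variables do not carry over. Pictures are saved under pics/ and viewed, at most 10 in all, crops included, and the job is handed in when it is done.

```bash
ls; mkdir -p pics; python3 - <<'E'
from cell import env
import cv2,numpy as np
o=env.get_obs();print({k:np.round(v,3).tolist() for k,v in o.items()})
ims=[]
for n in("scene","top"):
    c=env.read_camera(n);np.savez(f"{n}0.npz",**{k:np.array(v) for k,v in c.items()})
    ims.append(c["color"]);print(n,c["fovy"],c["cx"],c["cy"],c["D"],np.round(c["R"],3).tolist(),np.round(c["t"],3))
    cv2.imwrite(f"pics/{n}0.png",c["color"][:,:,::-1])
E
```

```text
pics
{'time_s': 0.0, 'qpos': [-69.094, 18.438, -4.016, 83.177, 1.295, 78.539, -3.261], 'joint_velocities': [0.022, 0.051, -0.046, 0.042, 0.036, 0.028, -0.043], 'effort': [-0.0, -49.129, -0.404, -31.253, -0.064, 0.044, 0.0], 'tool_pos': [0.223, 0.61, 0.243], 'tool_rot': [-179.891, 0.006, 159.903], 'force': [-0.506, -0.362, 0.914], 'wrist_torque': [-0.02, -0.024, -0.031], 'grasp_force': 0.0, 'grip_width': 0.087}
scene 51.51387932979604 318.5659740061395 228.08037765463533 [-0.12928885  0.          0.          0.          0.        ] [[0.832, -0.554, 0.005], [-0.412, -0.626, -0.662], [0.37, 0.549, -0.749]] [-0.338  0.394  0.731]
top 51.532183904393705 316.2170571944779 239.42114847711426 [-0.04094834  0.          0.          0.          0.        ] [[-0.045, -0.999, 0.004], [-0.975, 0.043, -0.22], [0.219, -0.013, -0.976]] [0.2   0.548 1.106]
```

View pics/scene0.png

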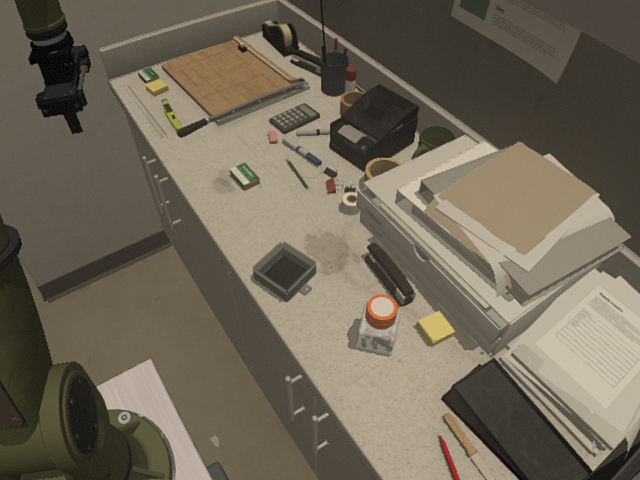

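View pics/top0.png

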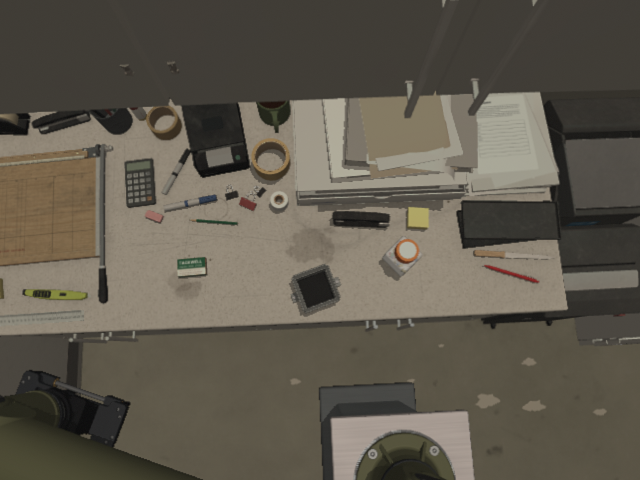

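The scene view shows the lid at about (382,311) and the holder at about (285,270). The top view has the lid at (407,251), the holder at (316,288), the stapler at (361,219) and the notes at (418,218).

```bash
cat > h.py <<'E'
import numpy as np,cv2
from scipy.spatial.transform import Rotation as Ro
def K(c):
    f=240/np.tan(np.radians(float(c["fovy"]))/2)
    return np.array([[f,0,float(c["cx"])],[0,f,float(c["cy"])],[0,0,1]])
def ray(c,uv,z):
    p=cv2.undistortPoints(np.float64(uv).reshape(-1,1,2),K(c),np.float64(c["D"])).reshape(-1,2)
    d=np.c_[p,np.ones(len(p))]@c["R"]; o=-c["R"].T@c["t"]
    return o+d*((z-o[2])/d[:,2])[:,None]
def proj(c,X):
    return cv2.projectPoints(np.float64(X).reshape(-1,1,3),cv2.Rodrigues(c["R"])[0],np.float64(c["t"]),K(c),np.float64(c["D"]))[0].reshape(-1,2)
def mask(c,lo,hi):
    return cv2.inRange(cv2.cvtColor(c["color"],cv2.COLOR_RGB2HSV),lo,hi)
def big(m):
    return max(cv2.findContours(m,cv2.RETR_EXTERNAL,cv2.CHAIN_APPROX_NONE)[0],key=cv2.contourArea)
def tool(c,o,X):   # world point -> tool frame
    return Ro.from_euler("xyz",o["tool_rot"],degrees=True).inv().apply(np.array(X)-o["tool_pos"])
E
python3 - <<'E'
from h import *
for n,box in(("top",(280,255,355,325)),("scene",(245,235,325,305))):
    c=dict(np.load(n+"0.npz"))
    k=big(mask(c,(3,150,90),(14,255,255)));(u,v),r=cv2.minEnclosingCircle(k)
    print(n,"lid",u,v,r,ray(c,[(u,v)],.104 if n=="scene" else .1).round(3))
    w=ray(c,k[:,0],.104);print("  rim fit",cv2.minEnclosingCircle(w[:,:2].astype(np.float32)))
    x0,y0,x1,y1=box;m=np.zeros((480,640),np.uint8);m[y0:y1,x0:x1]=mask(c,(0,0,0),(180,255,115))[y0:y1,x0:x1]
    k=big(m);w=ray(c,k[:,0],.036)[:,:2].astype(np.float32);print("  holder outer",cv2.minAreaRect(w))
    m[:]=0;m[y0:y1,x0:x1]=mask(c,(0,0,0),(180,255,45))[y0:y1,x0:x1];k=big(m)
    print("  well dark px",cv2.contourArea(k),cv2.minAreaRect(ray(c,k[:,0],.006)[:,:2].astype(np.float32)))
c=dict(np.load("top0.npz"))
for nm,uv,z in(("stapler",(361,219),.049),("notes",(418,218),.024),("box",(192,267),.019),("jarbody",(401,258),.06)):print(nm,ray(c,[uv],z).round(3))
im=np.hstack([cv2.resize(c["color"][205:325,280:440],None,fx=5,fy=5,interpolation=cv2.INTER_CUBIC)])
cv2.imwrite("pics/topcrop.png",im[:,:,::-1])
E
```

```text
top lid 406.5 250.5 11.597513198852539 [[ 0.513 -0.027  0.1  ]]
  rim fit ((0.5126760005950928, -0.026073403656482697), 0.026865754276514053)
  holder outer ((0.4433578848838806, 0.1823216676712036), (0.10138999670743942, 0.12116692960262299), 18.676998138427734)
  well dark px 801.0 ((0.4489714205265045, 0.1817161738872528), (0.07081743329763412, 0.07117041945457458), 17.930423736572266)
scene lid 381.3014221191406 311.0815734863281 16.932966232299805 [[ 0.508 -0.035  0.104]]
  rim fit ((0.5092867612838745, -0.03563752397894859), 0.03288710117340088)
  holder outer ((0.4405430555343628, 0.16440820693969727), (0.11226208508014679, 0.11987637728452682), 17.81210708618164)Traceback (most recent call last):
  File "<stdin>", line 9, in <module>
  File "h.py", line 15, in big
    return max(cv2.findContours(m,cv2.RETR_EXTERNAL,cv2.CHAIN_APPROX_NONE)[0],key=cv2.contourArea)
ValueError: max() iterable argument is empty
```

```bash
python3 -m creep '[87,-11.9,-10.9,-1.9,0,0,8, 87,-11.9,-10.9,-1.9,0,0,8, 87,-11.9,-10.9,-1.9,0,0,8, 87,-11.9,-10.9,-1.9,0,0,8, 87,-11.9,-10.9,-1.9,0,0,8, 87,-11.9,-10.9,-1.9,0,0,8, 87,-11.9,-10.9,-1.9,0,0,8, 87,-11.9,-10.9,-1.9,0,0,8, 87,-11.9,-10.9,-1.9,0,0,8, 87,-11.9,-10.9,-1.9,0,0,8, 87,-11.9,-10.9,-1.9,0,0,8, 87,-11.9,-10.9,-1.9,0,0,8]' 40
python3 - <<'E'
from h import *
from cell import env
o=env.get_obs();print({k:np.round(v,3).tolist() for k,v in o.items() if k in("time_s","qpos","tool_pos","tool_rot","force")})
c=env.read_camera("wrist");np.savez("wrist1.npz",**{k:np.array(v) for k,v in c.items()})
cv2.imwrite("pics/wrist1.png",c["color"][:,:,::-1]);print(-c["R"].T@c["t"],c["R"].round(2).tolist())
E
```

```text
time_s: 1.3
tool_pos: [0.4463, 0.1801, 0.3014]
tool_rot: [-180.0, -0.0, 111.8]
force: [0.9, 1.2, 0.9]
grip_width: 0.0867
grasp_force: 0.0
{'time_s': 1.3, 'qpos': [-46.437, -4.448, 20.233, 101.734, 1.502, 82.448, -4.685], 'tool_pos': [0.446, 0.18, 0.301], 'tool_rot': [-179.991, -0.047, 111.773], 'force': [0.866, 1.22, 0.91]}
[0.416232   0.25428062 0.44220866] [[0.93, 0.37, -0.0], [0.36, -0.89, 0.29], [0.11, -0.27, -0.96]]
```

View pics/wrist1.png

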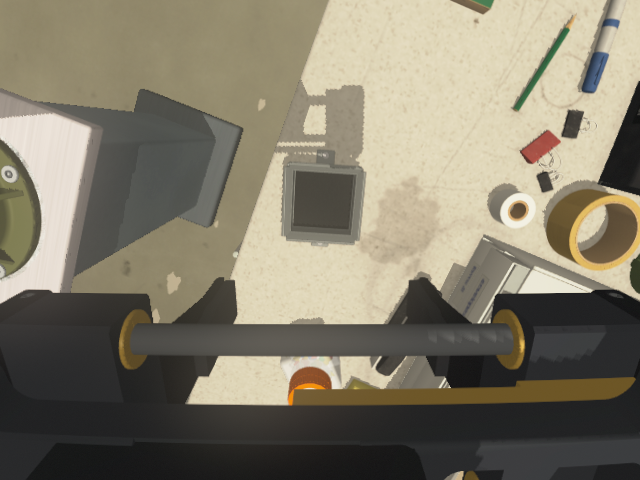

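The wrist view shows the holder's mouth spanning (283–363, 155–242) and the dark well floor at (294–354, 170–231). Next I'll measure these and go over the jar.

```bash
python3 -m creep '[87,-7.2,-0.5,0,0,0,4.2, 87,-7.2,-0.5,0,0,0,4.2, 87,-7.2,-0.5,0,0,0,4.2, 87,-7.2,-0.5,0,0,0,4.2, 87,-7.2,-0.5,0,0,0,4.2, 87,-7.2,-0.5,0,0,0,4.2, 87,-7.2,-0.5,0,0,0,4.2]'
python3 - <<'E'
from h import *
from cell import env
o=env.get_obs();print({k:np.round(v,3).tolist() for k,v in o.items() if k in("time_s","qpos","tool_pos","tool_rot","force")})
d=env.read_camera("wrist");np.savez("wrist2.npz",**{k:np.array(v) for k,v in d.items()})
cv2.imwrite("pics/wrist2.png",d["color"][:,:,::-1])
c=dict(np.load("wrist1.npz"))
hsv=cv2.cvtColor(c["color"],cv2.COLOR_RGB2HSV);print(hsv[200,284:366:6].tolist())
m=np.zeros((480,640),np.uint8);m[150:250,280:370]=mask(c,(0,0,0),(180,255,80))[150:250,280:370]
k=big(m);w=ray(c,k[:,0],.006)[:,:2].astype(np.float32);print("well",cv2.boundingRect(k),cv2.minAreaRect(w))
E
```

```text
time_s: 2.05
tool_pos: [0.5127, -0.023, 0.301]
tool_rot: [-179.9, -0.0, 86.9]
force: [-0.7, 0.3, -0.4]
grip_width: 0.0871
grasp_force: 0.0
{'time_s': 2.05, 'qpos': [-33.992, -0.595, 33.659, 98.28, 0.29, 82.284, -3.511], 'tool_pos': [0.513, -0.023, 0.301], 'tool_rot': [-179.928, -0.038, 86.862], 'force': [-0.667, 0.26, -0.371]}
[[25, 30, 160], [25, 33, 132], [23, 40, 76], [20, 40, 77], [23, 44, 76], [23, 41, 74], [20, 41, 75], [20, 41, 75], [23, 41, 74], [20, 41, 75], [20, 41, 75], [21, 43, 78], [24, 32, 126], [24, 33, 148]]
well (294, 172, 59, 57) ((0.4466675817966461, 0.18098661303520203), (0.0701516792178154, 0.06843620538711548), 17.874223709106445)
```

View pics/wrist2.png

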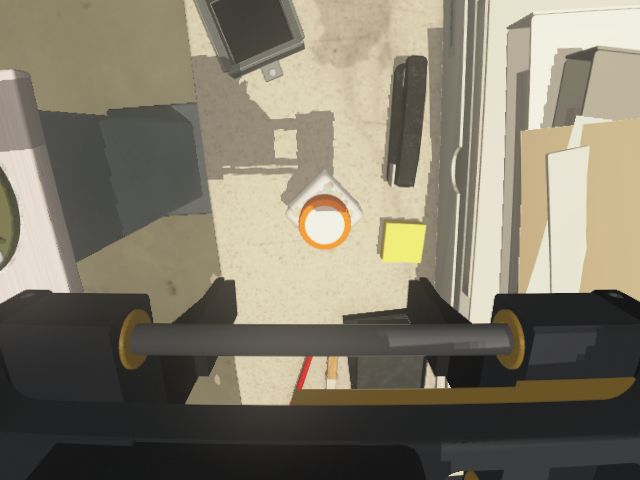

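The wrist view shows the lid's white top at (325,225). The jar's outline has corners near (287,212), (323,172) and (362,213), so it sits at about 45° in this view.

```bash
python3 - <<'E'
from h import *
c=dict(np.load("wrist2.npz"))
x0,y0=275,160
hsv=cv2.cvtColor(c["color"],cv2.COLOR_RGB2HSV)
sub=np.zeros((480,640),np.uint8);sub[y0:260,x0:375]=255
k=big(mask(c,(3,150,60),(18,255,255))&sub);w=ray(c,k[:,0],.104)[:,:2].astype(np.float32)
print("orange circ",cv2.minEnclosingCircle(k),cv2.minEnclosingCircle(w))
m=mask(c,(0,0,190),(180,70,255));n,l,s,cen=cv2.connectedComponentsWithStats(m);i=l[225,325];print("white",s[i],cen[i],ray(c,[cen[i]],.104))
uv=np.array([(287,212),(323,172),(362,213)])
for z in(0,.06):
    P=ray(c,uv,z)[:,:2];d=np.diff(P,axis=0);print(z,P.round(3).tolist(),np.degrees(np.arctan2(d[:,1],d[:,0])),np.linalg.norm(d,axis=1),"ctr",(P[0]+P[2])/2)
im=cv2.resize(c["color"][160:250,275:375],None,fx=6,fy=6,interpolation=cv2.INTER_CUBIC);cv2.imwrite("pics/jarcrop.png",im[:,:,::-1])
E
```

```text
orange circ ((324.25360107421875, 222.43228149414062), 26.442916870117188) ((0.5144727230072021, -0.027236763387918472), 0.02692602574825287)
white [ 305  209   39   35 1086] [324.14640884 225.72651934] [[ 0.51394008 -0.0300386   0.104     ]]
0 [[0.467, -0.036], [0.515, 0.012], [0.562, -0.043]] [ 44.61909907 -49.16769095] [0.06846761 0.07213134] ctr [ 0.51454263 -0.03930983]
0.06 [[0.473, -0.023], [0.515, 0.018], [0.556, -0.029]] [ 44.61909907 -49.16769095] [0.05916902 0.06233517] ctr [ 0.51480413 -0.02626345]
```

View pics/jarcrop.png

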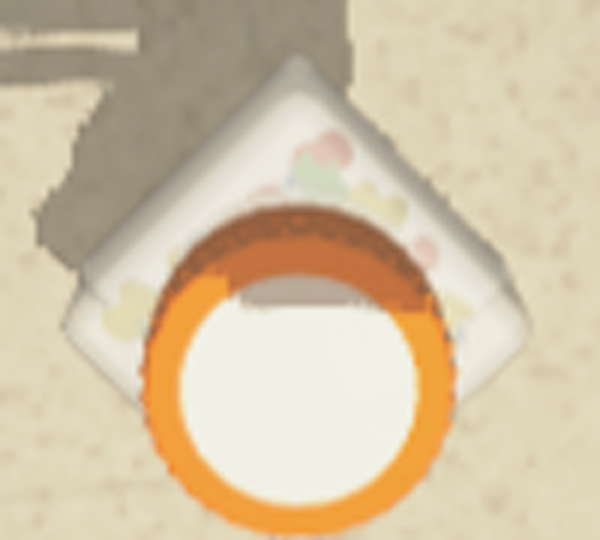

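```bash
python3 - <<'E'
from h import *
c=dict(np.load("wrist2.npz"))
v,u=np.mgrid[0:290:2,0:640:2];z=c["depth"][v,u].ravel();uv=np.c_[u.ravel(),v.ravel()].astype(float)
p=cv2.undistortPoints(uv.reshape(-1,1,2),K(c),c["D"]).reshape(-1,2);X=(np.c_[p,np.ones(len(p))]*z[:,None]-c["t"])@c["R"]
X=X[z>0];s=X[(X[:,1]>-.15)&(X[:,1]<.12)]
for a in np.arange(.58,.72,.02):
    q=s[(s[:,0]>=a)&(s[:,0]<a+.02)];print(a.round(2),q[:,2].max().round(3) if len(q) else None)
P=ray(c,[(287.5,204.2),(324.5,169.2),(359.2,203.7)],0.)[:,:2];d=np.diff(P,axis=0);print(np.degrees(np.arctan2(d[:,1],d[:,0])))
E
python3 -m creep '[87,-0.13,0.03,6,0,0,0, 87,-0.13,0.03,6,0,0,0, 87,-0.13,0.03,6,0,0,0, 87,-0.13,0.03,6,0,0,0, 87,-0.13,0.03,6,0,0,0, 87,-0.13,0.03,6,0,0,0]'
```

```text
0.58 0.043
0.6 0.05
0.62 0.113
0.64 0.121
0.66 0.2
0.68 0.2
0.7 0.203
0.72 0.204
[ 39.98357798 -47.48487855]
time_s: 2.7
tool_pos: [0.5138, -0.0275, 0.1221]
tool_rot: [-180.0, -0.0, 86.9]
force: [1.0, -0.3, 0.5]
grip_width: 0.087
grasp_force: 0.0
```

```bash
python3 -m creep '[87,0,0,0.5,0,0,0, 87,0,0,0.83,0,0,0, 87,0,0,0.83,0,0,0, 46,0,0,0.83,0,0,0, 46,0,0,0.83,0,0,0, 46,0,0,0.83,0,0,0, 46,0,0,0.83,0,0,0, 46,0,0,0.83,0,0,0, 46,0,0,0.83,0,0,0, 46,0,0,0.83,0,0,0]' 45
```

```text
time_s: 3.7
tool_pos: [0.5143, -0.0293, 0.0969]
tool_rot: [179.9, -0.0, 86.7]
force: [1.8, -0.4, -0.3]
grip_width: 0.0511
grasp_force: 45.0
```

```bash
python3 -m creep '[46,0,0,-0.3,0,0,0, 46,0,0,-0.9,0,0,0, 46,0,0,-1.7,0,0,0, 46,0.4,-0.15,-2.5,0,0,0.2, 46,1.2,-0.45,-3.2,0,0,0.6, 46,2.2,-0.85,-3.3,0,0,1.2, 46,3.3,-1.27,-3.3,0,0,1.9, 46,4.4,-1.7,-3.3,0,0,2.6, 46,5.4,-2.05,-3.3,0,0,3.2, 46,6.2,-2.4,-3.3,0,0,3.7, 46,6.7,-2.6,-3.3,0,0,3.9, 46,6.89,-2.63,-3.3,0,0,3.92]'
python3 -m creep '[46,0,0,0,0,0,0, 46,0,0,0,0,0,0,46,0,0,0,0,0,0]'
python3 - <<'E'
from h import *
from cell import env
o=env.get_obs();print({k:np.round(v,4).tolist() for k,v in o.items() if k in("time_s","qpos","tool_pos","tool_rot","force")})
for n in("wrist","top","scene"):
    c=env.read_camera(n);np.savez(n+"3.npz",**{k:np.array(v) for k,v in c.items()})
    if n=="scene":a=c["color"]
    if n=="wrist":b=c["color"]
    if n=="top":t=c["color"]
im=np.zeros((600,800,3),np.uint8)
im[:300,:400]=cv2.resize(a[140:320,170:410],(400,300));im[:300,400:]=cv2.resize(t[220:340,240:400],(400,300));im[300:,:400]=cv2.resize(b,(400,300))
im[300:,400:]=cv2.resize(b[130:310,200:440],(400,300))
cv2.imwrite("pics/held.png",im[:,:,::-1])
E
```

```text
time_s: 4.9
tool_pos: [0.4449, 0.1831, 0.1951]
tool_rot: [-179.9, 0.1, 63.4]
force: [1.1, -0.1, -4.9]
grip_width: 0.0513
grasp_force: 45.0
time_s: 5.2
tool_pos: [0.4471, 0.1801, 0.1956]
tool_rot: [180.0, 0.0, 63.1]
force: [0.1, -1.0, -4.3]
grip_width: 0.0515
grasp_force: 45.0
{'time_s': 5.2, 'qpos': [-47.1021, -0.8946, 21.9192, 110.759, 0.3839, 70.0957, -52.2507], 'tool_pos': [0.4471, 0.1801, 0.1956], 'tool_rot': [179.9936, 0.0358, 63.0654], 'force': [0.1223, -0.9969, -4.3356]}
```

View pics/held.png

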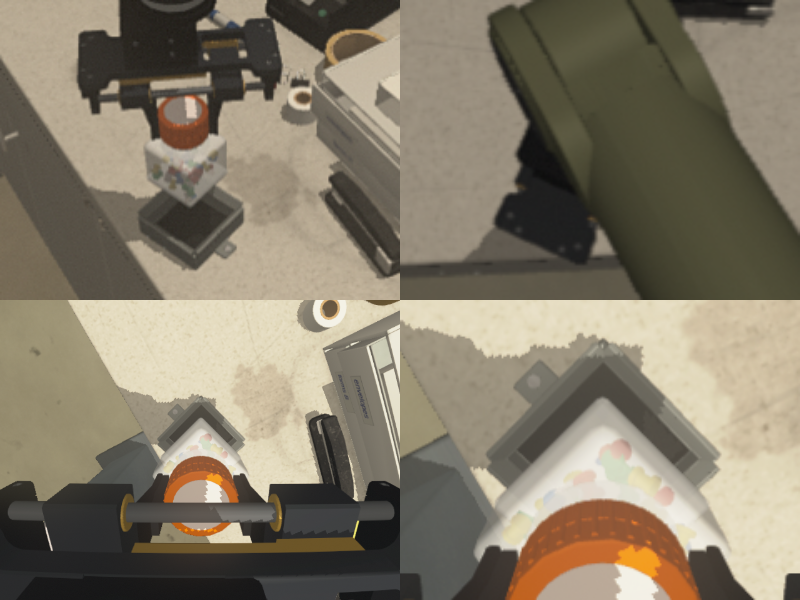

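The jar hangs level and is turned in line with the holder in both the scene and wrist views. In wrist pixels the jar's base corner is at about (322,187) and the holder's mouth corner at about (322,156). I'll check the centring with numbers.

```bash
python3 - <<'E'
from h import *
c=dict(np.load("wrist3.npz"));t=np.array([.4471,.1801])
x=Ro.from_euler("z",63.07,degrees=True).apply([1,0,0])[:2]
for nm,uv,z,r in(("jar base corner",(321.8,187),.0975,.0467),("holder mouth corner",(321.8,155.8),.036,.0686)):
    P=ray(c,[uv],z)[0,:2];print(nm,P.round(4),"centre",(P-x*r).round(4))
w1=dict(np.load("wrist1.npz"));print("mouth w1",ray(w1,[(283,163),(289,241),(358,242),(364,163)],.036).mean(0))
m=mask(c,(3,150,60),(18,255,255));n,l,s,cen=cv2.connectedComponentsWithStats(m);
ys,xs=np.where(m[:,312:334]);print("orange rows",ys.min(),ys.max())
for y in(ys.max(),):
    P=ray(c,[(322.5,y)],.2026)[0,:2];print("lid near edge->centre",P.round(4),(P+x*.026).round(4))
g=c["color"][135:300,322].mean(1).astype(int);print(g[:110].tolist())
# edges of jar: gradient lines
cv2.imwrite("pics/w3crop.png",cv2.resize(c["color"][140:260,240:400],None,fx=5,fy=5,interpolation=cv2.INTER_CUBIC)[:,:,::-1])
E
```

```text
jar base corner [0.4668 0.2206] centre [0.4457 0.179 ]
holder mouth corner [0.4746 0.2359] centre [0.4435 0.1747]
mouth w1 [0.44710025 0.1833167  0.036     ]
orange rows 250 377
lid near edge->centre [0.4351 0.1575] [0.4469 0.1807]
[214, 214, 214, 214, 214, 215, 216, 217, 217, 217, 216, 215, 215, 216, 215, 213, 212, 194, 140, 110, 118, 118, 120, 115, 114, 123, 127, 127, 125, 113, 100, 102, 93, 78, 74, 74, 74, 74, 73, 73, 74, 73, 73, 72, 72, 72, 72, 72, 72, 72, 71, 71, 73, 105, 144, 158, 159, 162, 166, 168, 169, 169, 169, 169, 170, 169, 169, 169, 169, 173, 184, 197, 208, 212, 215, 217, 220, 222, 224, 226, 229, 230, 217, 209, 209, 209, 211, 212, 211, 211, 211, 211, 211, 211, 211, 218, 227, 229, 230, 230, 231, 231, 232, 226, 225, 226, 225, 225, 223, 220]
```

View pics/w3crop.png

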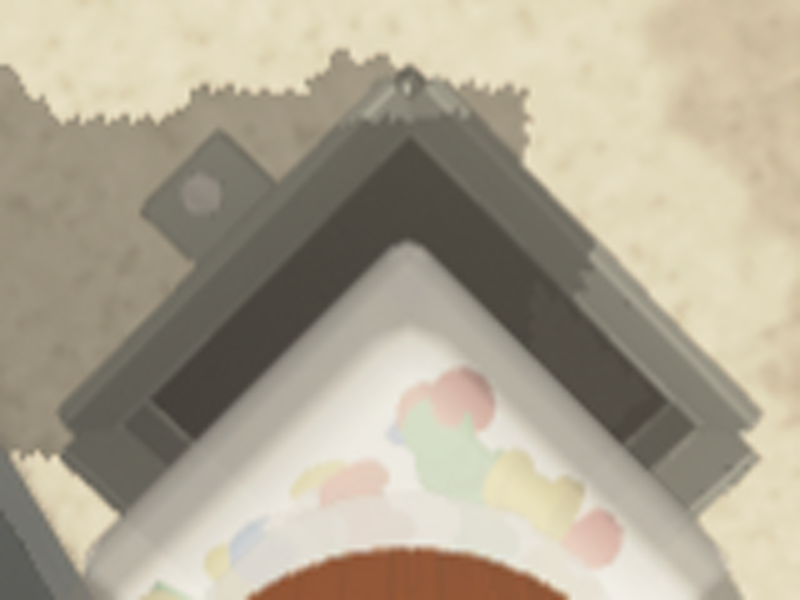

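```bash
python3 -c "
from h import *
c=dict(np.load('wrist3.npz'));x=np.array([.453,.891])
for uv,z,r in(((322,167.4),.006,.0516),((321,188.2),.0975,.0447)):print(ray(c,[uv],z)[0,:2]-x*r)"
python3 -m creep '[46,0.02,0,0.3,0,0,0, 46,0.03,0,0.8,0,0,0, 46,0.03,0,1.3,0,0,0, 46,0.03,0,1.6,0,0,0, 46,0.03,0,1.75,0,0,0, 46,0.03,0,1.8,0,0,0, 46,0.03,0,1.8,0,0,0, 46,0.03,0,1.8,0,0,0]'
```

```text
[0.44588346 0.17887948]
[0.44571838 0.18030293]
time_s: 6.15
tool_pos: [0.4476, 0.1826, 0.1423]
tool_rot: [180.0, -0.1, 63.2]
force: [-0.7, -0.6, -3.5]
grip_width: 0.051
grasp_force: 45.0
```

```bash
python3 -m creep '[46,-0.03,0,0.12,0,0,0, 46,-0.03,0,0.24,0,0,0, 46,-0.03,0,0.36,0,0,0, 46,-0.03,0,0.48,0,0,0, 46,-0.03,0,0.6,0,0,0, 46,-0.03,0,0.7,0,0,0, 46,-0.03,0,0.7,0,0,0]'
```

```text
time_s: 6.85
tool_pos: [0.4464, 0.1814, 0.1201]
tool_rot: [-180.0, 0.0, 63.2]
force: [0.3, -0.1, -4.5]
grip_width: 0.0513
grasp_force: 45.0
```

```bash
python3 -m creep '[46,0,0,0.1,0,0,0, 46,0,0,0.2,0,0,0, 46,0,0,0.3,0,0,0, 46,0,0,0.4,0,0,0, 46,0,0,0.4,0,0,0]'; python3 -m creep '[46,0,0,0.04,0,0,0, 46,0,0,0.07,0,0,0, 46,0,0,0.07,0,0,0]'
```

```text
time_s: 7.35
tool_pos: [0.4464, 0.1814, 0.1081]
tool_rot: [-180.0, 0.0, 63.2]
force: [-0.5, -0.2, -4.3]
grip_width: 0.0513
grasp_force: 45.0
time_s: 7.65
tool_pos: [0.4467, 0.1816, 0.1065]
tool_rot: [180.0, 0.0, 63.2]
force: [-0.4, -0.2, -3.9]
grip_width: 0.0512
grasp_force: 45.0
```

```bash
python3 -m creep '[46,0,0,0.03,0,0,0, 46,0,0,0.06,0,0,0, 46,0,0,0.06,0,0,0]'; python3 -m creep '[46,0,0,0.03,0,0,0, 46,0,0,0.05,0,0,0, 46,0,0,0.05,0,0,0]'
```

```text
time_s: 7.95
tool_pos: [0.4469, 0.1817, 0.1049]
tool_rot: [180.0, -0.0, 63.2]
force: [0.8, -0.0, -4.6]
grip_width: 0.0514
grasp_force: 45.0
time_s: 8.25
tool_pos: [0.4471, 0.1818, 0.1036]
tool_rot: [180.0, -0.0, 63.2]
force: [-0.8, 0.5, -0.1]
grip_width: 0.0511
grasp_force: 45.0
```

```bash
python3 -m creep '[46,0,0,0,0,0,0, 46,0,0,0,0,0,0, 46,0,0,0,0,0,-0.7, 46,0,0,0,0,0,-1.4, 46,0,0,0,0,0,-2.1, 46,0,0,0,0,0,-2.8, 46,0,0,0,0,0,-3.5, 46,0,0,0,0,0,-3.5]' 58; python3 -c "
from cell import env;o=env.get_obs();print(o['wrist_torque'],o['force'],o['qpos'])"
```

```text
time_s: 9.05
tool_pos: [0.4476, 0.1812, 0.1036]
tool_rot: [179.9, -0.0, 84.1]
force: [1.1, -1.4, 0.1]
grip_width: 0.0511
grasp_force: 58.0
[-0.34523951 -0.25312729 -0.2258852 ] [ 1.14746219 -1.38784213  0.08402188] [-45.49135792   4.92388055  21.21217685 116.60467041  -2.04684143
  58.74021189 -29.16276179]
```

```bash
python3 -m creep '[46,0,0,0,0,0,-0.8, 46,0,0,0,0,0,-1.6, 46,0,0,0,0,0,-2.4, 46,0,0,0,0,0,-3.2, 46,0,0,0,0,0,-4, 46,0,0,0,0,0,-4.8, 46,0,0,0,0,0,-5.6, 46,0,0,0,0,0,-6.4, 46,0,0,0,0,0,-7.2, 46,0,0,0,0,0,-8, 46,0,0,0,0,0,-8.8, 46,0,0,0,0,0,-8.8]'; python3 - <<'E'
from h import *
from cell import env
o=env.get_obs();print(o['wrist_torque'],o['force'],o['qpos'])
c=env.read_camera("wrist");s=env.read_camera("scene")
im=np.hstack([cv2.resize(c["color"][130:430,190:490],(400,400)),cv2.resize(s["color"][170:320,210:360],(400,400))]);cv2.imwrite("pics/turned.png",im[:,:,::-1])
E
```

```text
time_s: 10.25
tool_pos: [0.4472, 0.1813, 0.1035]
tool_rot: [180.0, 0.0, 136.9]
force: [1.2, -1.4, 1.2]
grip_width: 0.0514
grasp_force: 58.0
[-0.33218167 -0.12981914 -0.18908284] [ 1.21306179 -1.36377617  1.20610035] [-43.04268982   4.91523664  18.61638037 116.53514536  -1.81077756
  58.78279266  23.31699257]
```

View pics/turned.png

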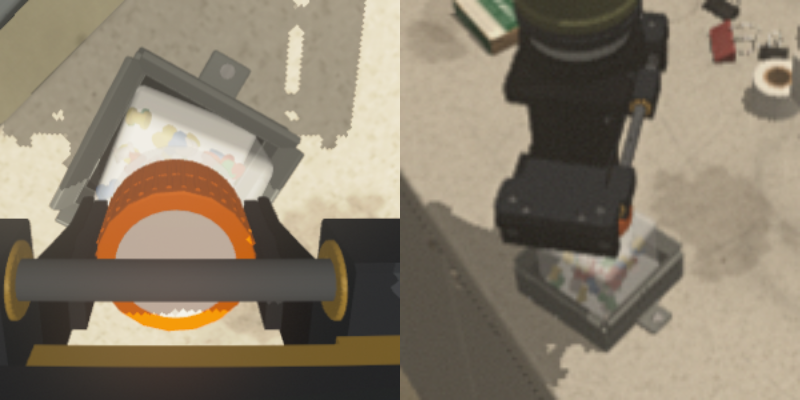

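The jar sits down inside the holder, braced with a slight turn, and the tool has turned 73.7°. I'll lift slowly and watch the weight.

```bash
python3 -m creep '[46,0,0,-0.03,0,0,0, 46,0,0,-0.08,0,0,0, 46,0,0,-0.14,0,0,0, 46,0,0,-0.2,0,0,0, 46,0,0,-0.2,0,0,0, 46,0,0,-0.2,0,0,0]'
```

```text
time_s: 10.95
tool_pos: [0.4467, 0.1821, 0.1096]
tool_rot: [180.0, -0.0, 137.0]
force: [0.4, 0.6, -0.6]
grip_width: 0.0512
grasp_force: 58.0
```

Only the lid's own weight (−0.6 N) shows, so it is free. I'll carry on up.

```bash
python3 -m creep '[46,0,0,-0.15,0,0,0, 46,0,0,-0.3,0,0,0, 46,0,0,-0.5,0,0,0, 46,0,0,-0.7,0,0,0, 46,0,0,-0.9,0,0,0, 46,0,0,-1.1,0,0,0, 46,0,0,-1.25,0,0,0, 46,0,0,-1.35,0,0,0, 46,0,0,-1.4,0,0,0, 46,0,0,-1.4,0,0,0, 46,0,0,-1.4,0,0,0, 46,0,0,-1.4,0,0,0]'; python3 - <<'E'
from h import *
from cell import env
o=env.get_obs();print(o['force'],o['joint_velocities'])
c=env.read_camera("wrist");s=env.read_camera("scene")
im=np.hstack([cv2.resize(c["color"][130:430,190:490],(400,400)),cv2.resize(s["color"][170:320,210:360],(400,400))]);cv2.imwrite("pics/lifted.png",im[:,:,::-1])
E
```

```text
time_s: 12.15
tool_pos: [0.4466, 0.1815, 0.151]
tool_rot: [-180.0, -0.0, 137.0]
force: [0.2, -0.2, -0.4]
grip_width: 0.0511
grasp_force: 58.0
[ 0.19342612 -0.19305471 -0.43801147] [-0.10789163  0.08654703  0.03360206 -0.05824555  0.033893   -0.0297865
  0.17858317]
```

View pics/lifted.png

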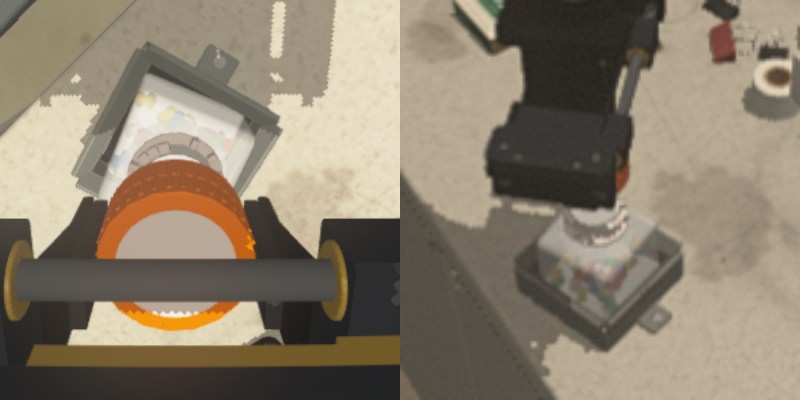

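The lid is held level above the open jar. The neck and thread ring are visible at about (180,150) in the left half, and the jar still stands in the holder.

```bash
python3 -c "
from cell import env;print(env.sign_off())"
```

```text
the job is handed in; nothing more can be done
None
```

I handed the job in at about 12 s: the jar stands down in the holder, and the lid turned about 74° at the tool, came free and is held level about 47 mm above its closed height; the sign-off returned no verdict.

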